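Reset the tripped radio amplifier under its press-and-slide cover

TASK

The amplifier on the radio desk has tripped. Press down gently on top of its flat blue access cover and drag it back towards the front panel until it springs up locked open, push the red reset button in the well fully in and let go, then press the cover down again and drag it shut until it springs up locked. Never lean on the cover with more than about 30 N, and leave the other things on the amplifier and desk where they are.

Things in the scene. Friction and masses are not known exactly. Their poses are not given: they have to be found in the camera images.
- amp: Fixed grey case, 260 (x) x 240 (y) mm, deck 85 mm high. Origin: centre of underside, on the desk; own +x from its front panel to its rear, z up. On it the cover's bay, set 0 to 14 mm high (varies): rails along x, |y| 47 to 58 mm, 106 to 120 mm above the desk, with 6 mm thick lips in to |y| = 36 mm over the cover's edges. Under the shut cover: a well, x 5 to 83 mm, |y| < 34 mm, 15 mm deep
- cover_shut (a point): Fixed point on the centre line, 30 mm behind the amplifier's origin and 99 mm above the desk: where the centre of the shut cover's top lies when its bay is set lowest. The real top is 0 to 14 mm higher, not reported: feel for it. The cover is a flat ribbed blue plate 100 (x) x 91 (y) x 6 mm, 72 mm bare between the lips, no handle; open, its centre is 70 mm nearer the front panel
- cover (a joint): Slide of the blue cover, m: 0 shut, 0.070 fully open (along the amplifier's -x, towards its front panel); hard stops at both ends. About 3 N of friction, more if the lugs rub under the lips. Slides only while pressed down at least 4 mm; otherwise the lugs catch after 3 mm
- press (a joint): How far the blue cover is pressed down, m: 0 up, 0.006 at its hard bottom stop. A spring pushes it up: 6 N starts it, 10 N frees the lugs, 12 N reaches the bottom. Below 0.001 at either end it is locked; let go half-way it stays about 0.0035 down, unlocked. Two orange lugs on its side edges stand in notches of the lips when locked
- reset_top (a point): Centre of the top of the round red reset button, 26 mm diameter, in the well 47 mm behind the amplifier's origin on its centre line, 84.5 mm above the desk (level with the deck). Reachable only when the cover is open; the open cover's edge is then 37 mm away
- reset (a joint): Travel of the red button, m: 0 out, 0.006 fully in; springs back. About 6 N pushes it fully in
- mic: Bystander: black hand microphone 90 x 44 x 30 mm lying loose on the amplifier's deck, left of the rails (own +y). Origin centre of underside
- tin: Bystander: green and yellow tin 87 x 45 x 25 mm lying loose on the amplifier's deck, right of the rails. Origin centre of underside
- mug: Bystander: blue mug, 80 mm diameter, 90 mm high, on the desk beside the amplifier. Origin centre of underside
- morse_key: Bystander: Morse key on a wooden base 120 x 75 mm, 50 mm high, on the desk beside the amplifier. Origin centre of underside
- handheld: Bystander: black hand-held radio 120 x 60 x 34 mm with a 90 mm aerial, lying on the desk. Origin centre of underside of its case
- jar: Bystander: clear jar with a red lid, 66 mm diameter, 100 mm high, on the desk. Origin centre of underside
- screwdriver: Bystander: screwdriver 200 mm long, red handle, lying on the desk. Origin at the underside of its middle

How it is judged:
On the way, in this order (a step that is already met when the one before it is completed fails the run):
1. the blue cover is fully open and has sprung up, locked (value of joint cover above 0.064 m and value of joint press below 0.0015 m), for 0.2 s.
2. the red button is pushed fully in while the cover is open (value of joint reset above 0.005 m and value of joint cover above 0.06 m), for 0.05 s.
3. the blue cover is shut again and has sprung up, locked (value of joint cover below 0.006 m and value of joint press below 0.0015 m), for 0.2 s.
At the end, for the whole second after the job is handed in: The cover is shut (slide below 6 mm) and up in its lock (pressed less than 1.5 mm), the red button is out (below 1 mm), and the microphone and tin are at rest (all of step 3 and value of joint reset below 0.001 m and linear speed of each of mic, tin below 0.02 m/s); the robot touches nothing.
It fails at once if the cover is pressed or pushed with more than 35 N (contact force between any of the fingers, the arm and cover above 35 N).
It fails at once if a thing lying on the amplifier is moved by more than 20 mm (distance of any of mic, tin from where it was at the start of the episode above 0.02 m).
It fails at once if a thing on the desk is moved by more than 30 mm (distance of any of mug, morse_key, handheld, jar, screwdriver from where it was at the start of the episode above 0.03 m).
It also fails if it takes over 58 s, if anything falls off the work surface, if the arm or the gripper's body presses on something with over 40 N, if the wrist force passes 120 N, or if a joint passes its speed limit or range.

ROBOT

A 7-joint arm with a two-finger parallel gripper is mounted at the origin on the work surface. World frame = base frame: x ahead of the robot, y to its left, z up, the work surface at z = 0. Lengths are in m, angles in rad, forces in N, time in s.
With the tool pointing down it reaches from about 0.4 to 0.85 m from the base axis. Payload 4.5 kg.
Tool frame: the origin (TCP) lies where the fingers leave the gripper's body, on its centre line; the fingertips stand 64 mm ahead of it and the grasp point (between the pads) lies 45 mm ahead of it; z points along the fingers, y is the direction in which the jaws open and shut (so a half turn about z gives the same grasp; the last joint's range is limited). The gripper opens to 88 mm and grips with 3 to 60 N. Pads are 18 mm wide; open, the fingers measure 123 mm over their backs; the gripper's body (75 mm by 187 mm) begins 45 mm behind the grasp point.
Start: joints at [-1.199, 0.689, -0.195, 1.565, 0.157, 0.902, -0.215], TCP at [0.207, 0.59, 0.303] pointing down, gripper open.
Joint ranges: [-3.01, 3.01], [-0.46, 2.08], [-1.47, 1.51], [0.13, 2.56], [-1, 4.14], [0.04, 2.09], [-2.66, 2.66]. Speed limits (rad/s): [2.57, 2.57, 3.14, 3.14, 3.14, 3.14, 3.14].

INTERFACE

Orientations are given as a unit quaternion [x, y, z, w].
In Python, from plant import monitor, snapshot, workorder, finder gives the robot as it stands.
- The arm moves only by the tool carry_out, never from a script. Its argument "motion" is one flat list of numbers, 6 for each row, row after row: the shift along the tool's x, y, z in cm, then the turn, a rotation vector about the tool's x, y, z in rad. In form: [x, y, z, rx, ry, rz, x, y, z, rx, ry, rz, ...]. A call has 1 to 8 rows; each row shifts and turns the commanded pose from where the row before left it, along the tool's axes as they then stand; what a row does not reach is not made up. A row lasts 1/8 s, in which the tool goes at most 62.5 mm and 10.7 degrees, less where a joint would pass 70% of its speed; a pose out of reach is approached as far as the arm can. A call with a gripper value outside its range is refused whole. "hand" is the finger opening in cm, from 0 to 8.81, set as the call begins (left out, the last holds). The fingers move at their own pace and stop on an object; "grip_force" is the grip in N (left out, the last holds). Time passes only in rows, so rows that do not move let the fingers close. It gives the time, the measured TCP pose, the force and the opening at its end, in the units of the state.
- monitor.get_state(): the state, without advancing time (a new reading comes with each control period).
- snapshot(name): name is "scene" or "top"; returns a dict with "frame" (420x560x3 uint8, red, green, blue), "range_z" (420x560 float32, m along the optical axis (not along the pixel's ray), 0 where there is no reading), "fx", "fy", "cx", "cy" (pixels), "D" ([k1, k2, p1, p2, k3] as OpenCV has them; the pictures are not rectified), "rvec" (rotation vector, rad) and "tvec" (3), from world to camera coordinates, as OpenCV has them. Camera axes: x right, y down, z forward; pixel columns grow to the right and rows downward; lengths in m; the calibration is good to about 2 mm. A picture is of the moment at which its call begins.
- workorder.finish_job(): hands the job in, once; it reports no verdict.
Trained networks look in a picture, given as the dict that the camera call returned (one of the last four; its "shot" number tells which), for a name from the list of things; names that differ only in an ending like _2 or _b are one class to them, and where a whole thing is asked for, a point or a joint stands for the part that bears it (a point fixed in the world has none). Each returns a list of dicts, best first, with "p" (0 to 1); they miss things now and then, are a little off and sometimes report something else, mostly with a low value. They report only what shows in the picture. A call takes as long as a camera call.
- finder.masks_of(picture, thing): "pixels" (420x560 bool, what is visible of it) and "extent" ([left, top, right, bottom] in pixels, round what is visible of it).
The state is a dict: "clock": time; "q": joint angles; "qd": joint speeds; "joint_torque": joint torques, N m; "tool_pos": TCP position; "eef_rot": TCP orientation; "contact_force": force on the tool from outside, world axes, zero at the start; "moment": the same for the moment, N m; "opening": opening from 0.0 (shut) to 1.0 (fully open).
Only numpy, scipy, OpenCV 4.12 (cv2) and the standard library are available. Lean on these libraries where they do the work, as an engineer would, in place of code of your own. Each camera call takes 0.05 s, during which the arm holds its last target. There are 200 camera calls.

## Working session

There is one attempt and no reset: what is moved stays moved. The work goes in short steps, Python scripts to look and compute and a tool call to move; the robot and the scene stay as the last step left them, time stands still between calls to the robot, and variables do not carry over. Pictures are saved under pics/ and viewed, about 8 in all and at most 12, crops included, and the job is handed in when it is done.

Besides the shell and the picture viewer there is one more tool, called after ">>>" as name(argument=value, ...), one argument or row to a line, values as JSON. carry_out: Moves the arm, as the interface text tells. Its arguments: {"type":"object","properties":{"motion":{"type":"array"},"hand":{"type":"number"},"grip_force":{"type":"number"}},"required":["motion"]}

```bash
mkdir -p pics; ls; cat > h.py <<'E'
import numpy as np, cv2
from scipy.spatial.transform import Rotation as R
from plant import monitor, snapshot, workorder, finder
def cloud(s):
    h,w=s["range_z"].shape; K=np.array([[s["fx"],0,s["cx"]],[0,s["fy"],s["cy"]],[0,0,1.]])
    u,v=np.meshgrid(np.arange(w),np.arange(h))
    n=cv2.undistortPoints(np.stack([u,v],-1).reshape(-1,1,2).astype(float),K,np.array(s["D"],float)).reshape(h,w,2)
    z=s["range_z"]; P=np.dstack([n*z[...,None],z])
    M=cv2.Rodrigues(np.array(s["rvec"],float))[0]
    W=(P-np.array(s["tvec"]).reshape(3))@M
    W[z==0]=np.nan
    return W
def save(s,n,img=None): cv2.imwrite(f"pics/{n}.png",cv2.cvtColor(s["frame"] if img is None else img,cv2.COLOR_RGB2BGR))
E
python3 - <<'E'
from h import *
for c in ("scene","top"):
    s=snapshot(c); save(s,c+"0"); W=cloud(s)
    for t in ("amp","cover","mic","tin","mug","morse_key","handheld","jar","screwdriver"):
        for m in finder.masks_of(s,t)[:1]:
            p=W[m["pixels"]]; p=p[~np.isnan(p[:,0])]
            r=cv2.minAreaRect((p[:,:2]*1000).astype(np.float32)) if len(p)>3 else None
            print(c,t,round(m["p"],2),m["extent"],np.median(p,0).round(3),p[:,2].max().round(3) if len(p) else 0,r)
st=monitor.get_state(); print(st)
E
```

```text
pics
scene amp 0.64 [186.5, 182.1, 308.2, 280.7] [ 0.564 -0.126  0.084] 0.12 ((489.3894348144531, -55.78642272949219), (323.58697509765625, 427.4339599609375), 15.391366004943848)
scene cover 0.93 [244.5, 196.4, 282.4, 222.8] [ 0.549 -0.063  0.109] 0.118 ((541.0713500976562, -68.36299133300781), (116.35889434814453, 85.76069641113281), 9.686820030212402)
scene mic 0.79 [230.4, 178.5, 256.8, 187.4] [ 0.449 -0.002  0.114] 0.118 ((449.7957763671875, 1.9462814331054688), (87.31519317626953, 41.3636589050293), 12.489274978637695)
scene tin 0.87 [199.9, 213.9, 237.4, 243.4] [ 0.498 -0.184  0.108] 0.113 ((484.8901672363281, -170.80496215820312), (101.10181427001953, 60.58496856689453), 11.093111991882324)
scene mug 0.97 [196.3, 255.5, 244.1, 310.2] [ 0.586 -0.285  0.056] 0.091 ((561.1248168945312, -275.684814453125), (126.82270812988281, 82.88067626953125), 0.8660305142402649)
scene morse_key 0.41 [274.5, 191.0, 309.9, 203.0] [0.547 0.124 0.042] 0.052 ((538.6488037109375, 130.98577880859375), (106.26148986816406, 69.1865234375), 63.2699089050293)
scene handheld 0.7 [303.7, 137.5, 361.9, 157
[... 2029 characters left out ...]
.484626770019531)
{'clock': 1.0, 'q': array([-1.19921866,  0.68906763, -0.19460375,  1.56530452,  0.15732328,
        0.90252911, -0.21509567]), 'qd': array([ 0.00072152,  0.00013971, -0.0004434 , -0.00047958, -0.0011233 ,
       -0.00139153, -0.00100829]), 'joint_torque': array([-5.01258110e-04, -5.27501535e+01, -1.26704201e+00, -1.53741807e+01,
       -5.17742266e-02, -8.70496060e-04,  2.89309594e-05]), 'tool_pos': array([0.20710392, 0.58970027, 0.30276183]), 'eef_rot': array([1.68065125e-01, 9.85775894e-01, 3.79970946e-05, 1.24158250e-05]), 'contact_force': array([0.12533308, 0.53956351, 0.38593665]), 'moment': array([ 0.02295698, -0.0096893 ,  0.0018271 ]), 'opening': 0.9996578559574327}
```

```bash
python3 - <<'E'
from h import *
s=snapshot("top"); t=s["frame"]
a=cv2.resize(t[165:300,215:405],None,fx=4,fy=4,interpolation=cv2.INTER_CUBIC); save(s,"topcrop",a)
W=cloud(s)
# amp deck yaw: deck points z in .078-.092
m=finder.masks_of(s,"cover")[0]["pixels"]
p=W[m]; z=p[:,2]; print(np.nanpercentile(z,[2,25,50,75,98]))
for nm in ("cover","mic","tin","amp"):
    mm=finder.masks_of(s,nm)[0]["pixels"]; q=W[mm]; q=q[~np.isnan(q[:,0])]
    lo,hi=dict(cover=(.1,.116),mic=(.1,.125),tin=(.1,.12),amp=(.075,.13))[nm]
    q=q[(q[:,2]>lo)&(q[:,2]<hi)]
    r=cv2.minAreaRect((q[:,:2]*1000).astype(np.float32)); print(nm,len(q),r,cv2.boxPoints(r).round().tolist(),q.mean(0).round(4))
E
```

```text
[0.10601359 0.10904489 0.11039647 0.11177823 0.11546448]
cover 951 ((549.3389282226562, -69.7260513305664), (99.51770782470703, 89.10171508789062), 9.46949291229248) [[493.0, -34.0], [508.0, -122.0], [606.0, -105.0], [591.0, -18.0]] [ 0.5496 -0.0713  0.1104]
mic 513 ((445.2978210449219, 2.152599334716797), (87.20039367675781, 46.088844299316406), 9.583320617675781) [[398.0, 18.0], [406.0, -28.0], [492.0, -13.0], [484.0, 32.0]] [0.4448 0.0011 0.1148]
tin 506 ((491.6401672363281, -175.9825439453125), (86.66167449951172, 44.90736770629883), 9.705730438232422) [[445.0, -161.0], [453.0, -205.0], [538.0, -191.0], [531.0, -147.0]] [ 0.4922 -0.1747  0.1102]
amp 6745 ((519.4519653320312, -77.45127868652344), (260.6280517578125, 240.86874389648438), 11.752260208129883) [[367.0, 14.0], [416.0, -222.0], [672.0, -169.0], [623.0, 67.0]] [ 0.5247 -0.0742  0.0943]
```

View pics/topcrop.png

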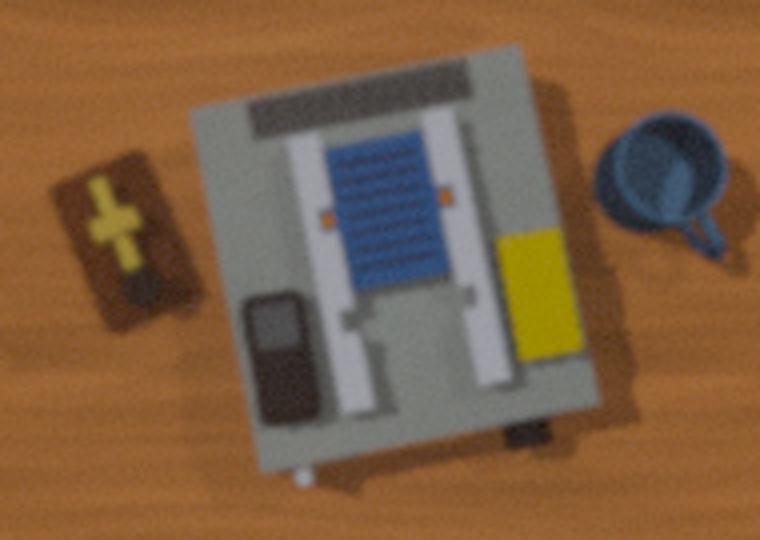

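View pics/scene0.png

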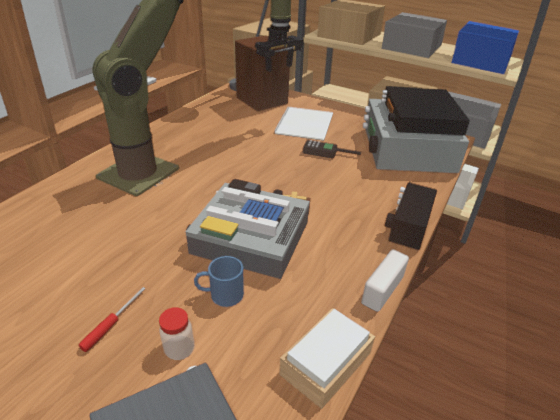

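The top view shows the amp's knobs at the lower edge, so its front faces the robot. The cover is shut at about crop pixel (388,210), with orange lugs at (328,220) and (446,197). The mic lies left and the tin right, and the amp's yaw is about +10°. The scene view agrees. Next I'll refine the amp pose and work out the approach.

```bash
cat >> h.py <<'E'
def to_amp(p,c,yaw):
    d=np.asarray(p)[:2]-c; return np.array([np.cos(yaw)*d[0]+np.sin(yaw)*d[1],-np.sin(yaw)*d[0]+np.cos(yaw)*d[1]])
def plan(ax,ay,tipz,c,yaw):
    st=monitor.get_state(); Rt=R.from_quat(st["eef_rot"])
    x=np.array([np.cos(yaw),np.sin(yaw),0]);y=np.array([-x[1],x[0],0])
    tgt=np.r_[c,0]+ax*x+ay*y+np.array([0,0,tipz+.064])
    Rd=R.from_matrix(np.c_[-x,y,[0,0,-1]])
    print("tool-frame shift cm (from here)",(Rt.inv().apply(tgt-st["tool_pos"])*100).round(2),"shift in goal frame",(Rd.inv().apply(tgt-st["tool_pos"])*100).round(2),"rot",(Rt.inv()*Rd).as_rotvec().round(4), "amp xy of tool",to_amp(st["tool_pos"],c,yaw).round(4),"tip z",(st["tool_pos"][2]-.064).round(4),"F",st["contact_force"].round(1),"t",st["clock"])
E
python3 - <<'E'
from h import *
s=snapshot("top"); W=cloud(s); m=finder.masks_of(s,"amp")[0]["pixels"]
q=W[m]; q=q[np.isfinite(q[:,0])&(q[:,2]>.078)]; q=q[:,:2]
best=[]
for d in np.arange(6,15,.25):
    a=np.radians(d); x=q@[np.cos(a),np.sin(a)]; y=q@[-np.sin(a),np.cos(a)]
    px=np.percentile(x,[1,99]);py=np.percentile(y,[1,99]); e=(px[1]-px[0])*(py[1]-py[0]); u,v=px.mean(),py.mean()
    best.append((e,d,u*np.cos(a)-v*np.sin(a),u*np.sin(a)+v*np.cos(a),px[1]-px[0],py[1]-py[0]))
for b in sorted(best)[:4]: print(np.round(b,4))
b=sorted(best)[0]
q=W[(W[...,2]>.115)&(W[...,2]<.14)&(W[...,0]>.4)&(W[...,0]<.66)&(abs(W[...,1]+.07)<.075)]
print("rails z",np.percentile(q[:,2],[5,50,95]), len(q))
plan(.03,0,.21,np.array(b[2:4]),np.radians(b[1]))
E
```

```text
[ 0.0598 10.5     0.5191 -0.0761  0.2559  0.2337]
[ 0.0598 10.      0.5189 -0.0759  0.2561  0.2335]
[ 0.0598 10.75    0.5191 -0.0762  0.2559  0.2338]
[ 0.0599 11.      0.5191 -0.0764  0.2558  0.234 ]
rails z [0.11526547 0.11742331 0.12057175] 1089
tool-frame shift cm (from here) [-54.1  -50.99   2.87] shift in goal frame [-21.54 -71.15   2.87] rot [ 1.00e-04  0.00e+00 -5.21e-01] amp xy of tool [-0.1854  0.7115] tip z 0.2387 F [-0.3 -0.1 -1.1] t 1.4
```

>>> carry_out(
  motion=[0,0,0,0,0,-0.1737,0,0,0,0,0,-0.1737,0,0,0,0,0,-0.1737,-1.54,-5.08,0,0,0,0,-1.54,-5.08,0,0,0,0,-1.54,-5.08,0,0,0,0,-1.54,-5.08,0,0,0,0,-1.54,-5.08,0,0,0,0],
  hand=0,
  grip_force=20,
)

```text
clock: 2.4
tool_pos: [0.3299, 0.3525, 0.3029]
eef_rot: [-0.091, 0.996, 0.0, 0.0]
contact_force: [0.3, -1.0, 0.6]
opening: 0.116
```

>>> carry_out(
  motion=[-1.54,-5.08,0,0,0,0,-1.54,-5.08,0,0,0,0,-1.54,-5.08,0,0,0,0,-1.54,-5.08,0,0,0,0,-1.54,-5.08,0,0,0,0,-1.54,-5.08,0,0,0,0,-1.54,-5.08,0,0,0,0,-1.54,-5.08,0,0,0,0],
)

```text
clock: 3.4
tool_pos: [0.5252, -0.0248, 0.3029]
eef_rot: [-0.091, 0.996, 0.0, 0.0]
contact_force: [0.5, 0.8, -0.1]
opening: 0.003
```

```bash
python3 - <<'E'
from h import *
plan(.03,0,.125,np.array([.519,-.076]),np.radians(10.4))
print(monitor.get_state()["opening"])
E
```

```text
tool-frame shift cm (from here) [-1.45 -4.93 11.39] shift in goal frame [-1.47 -4.92 11.39] rot [0.0001 0.0008 0.0016] amp xy of tool [0.0153 0.0492] tip z 0.2389 F [ 0.5  0.8 -0.1] t 3.4
0.0025944934321974434
```

>>> carry_out(
  motion=[-1.46,-4.92,0,0,0,0,0,0,4,0,0,0,0,0,4,0,0,0,0,0,2.5,0,0,0,0,0,0.8,0,0,0,0,0,0,0,0,0],
)

```text
clock: 4.15
tool_pos: [0.5479, -0.0688, 0.1899]
eef_rot: [-0.092, 0.996, 0.0, 0.0]
contact_force: [0.2, -0.1, 0.3]
opening: 0.008
```

```bash
python3 - <<'E'
from h import *
plan(.03,0,.112,np.array([.519,-.076]),np.radians(10.4))
s=snapshot("top"); save(s,"t2",cv2.resize(s["frame"][165:300,215:405],None,fx=4,fy=4,interpolation=cv2.INTER_CUBIC))
E
```

```text
tool-frame shift cm (from here) [-0.03 -0.19  1.39] shift in goal frame [-0.03 -0.19  1.39] rot [0.     0.0001 0.0019] amp xy of tool [0.0297 0.0019] tip z 0.1259 F [ 0.2 -0.1  0.3] t 4.15
```

View pics/t2.png

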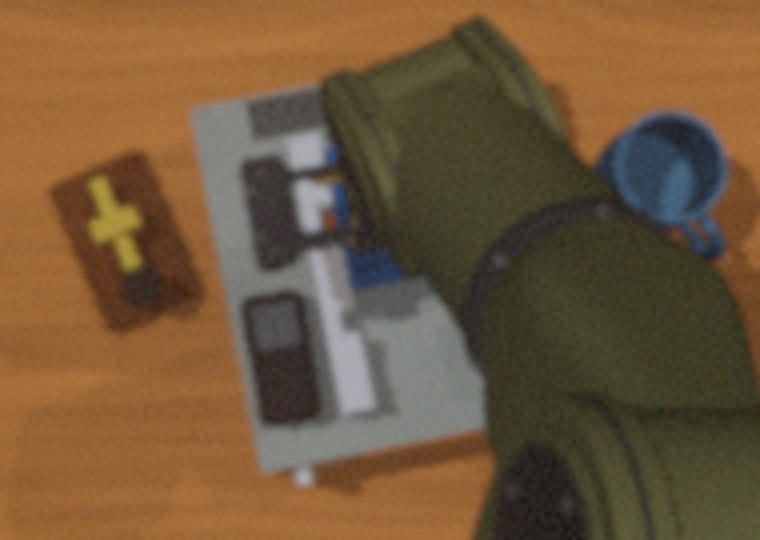

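>>> carry_out(
  motion=[0,-0.1,0.6,0,0,0,0,0,0.4,0,0,0,0,0,0.2,0,0,0,0,0,0.1,0,0,0,0,0,0.1,0,0,0],
)

```text
clock: 4.82
tool_pos: [0.5479, -0.0698, 0.1757]
eef_rot: [-0.092, 0.996, 0.0, 0.0]
contact_force: [-1.9, 0.2, 0.0]
opening: 0.003
```

>>> carry_out(
  motion=[0,0,0.1,0,0,0,0,0,0.1,0,0,0,0,0,0,0,0,0],
)

```text
clock: 5.2
tool_pos: [0.548, -0.0698, 0.1742]
eef_rot: [-0.092, 0.996, -0.0, 0.0]
contact_force: [-1.5, -0.1, 5.3]
opening: 0.003
```

>>> carry_out(
  motion=[0,0,0.1,0,0,0,0,0,0,0,0,0],
)

```text
clock: 5.45
tool_pos: [0.548, -0.0698, 0.1733]
eef_rot: [-0.092, 0.996, -0.0, 0.0]
contact_force: [-1.7, 0.1, 6.7]
opening: 0.005
```

>>> carry_out(
  motion=[0,0,0.1,0,0,0,0,0,0.1,0,0,0,0,0,0.1,0,0,0,0,0,0.1,0,0,0,0,0,0,0,0,0],
)

```text
clock: 6.08
tool_pos: [0.5481, -0.0698, 0.1698]
eef_rot: [-0.092, 0.996, -0.0, 0.001]
contact_force: [-2.0, 0.2, 10.4]
opening: 0.007
```

>>> carry_out(
  motion=[0,0,0.1,0,0,0,0,0,0,0,0,0],
)

```text
clock: 6.32
tool_pos: [0.5482, -0.0698, 0.1689]
eef_rot: [-0.092, 0.996, -0.0, 0.001]
contact_force: [-2.5, 0.6, 10.7]
opening: 0.0
```

>>> carry_out(
  motion=[0,0,0.1,0,0,0,0,0,0.06,0,0,0,0,0,0,0,0,0],
)

```text
clock: 6.7
tool_pos: [0.5483, -0.0697, 0.168]
eef_rot: [-0.092, 0.996, -0.0, 0.001]
contact_force: [-4.2, -0.1, 16.6]
opening: 0.008
```

>>> carry_out(
  motion=[0.3,0,0,0,0,0,0.4,0,0,0,0,0,0.4,0,0,0,0,0,0.4,0,0,0,0,0],
)

```text
clock: 7.2
tool_pos: [0.5368, -0.072, 0.1683]
eef_rot: [-0.092, 0.996, 0.0, 0.005]
contact_force: [3.1, 0.6, 12.1]
opening: 0.008
```

>>> carry_out(
  motion=[0.4,0,0.05,0,0,0,0.5,0,0,0,0,0,0.5,0,0,0,0,0],
)

```text
clock: 7.58
tool_pos: [0.5234, -0.0747, 0.1681]
eef_rot: [-0.092, 0.996, -0.0, 0.005]
contact_force: [3.6, 0.2, 14.4]
opening: 0.004
```

```bash
python3 - <<'E'
from h import *
plan(-.04,0,.104,np.array([.519,-.076]),np.radians(10.4))
s=snapshot("scene"); save(s,"s2",cv2.resize(s["frame"][160:290,170:330],None,fx=4,fy=4,interpolation=cv2.INTER_CUBIC))
E
```

```text
tool-frame shift cm (from here) [ 4.46 -0.04 -0.04] shift in goal frame [ 4.46 -0.05  0.01] rot [-0.0013  0.0105  0.0021] amp xy of tool [0.0046 0.0005] tip z 0.1041 F [ 3.6  0.2 14.4] t 7.575
```

View pics/s2.png

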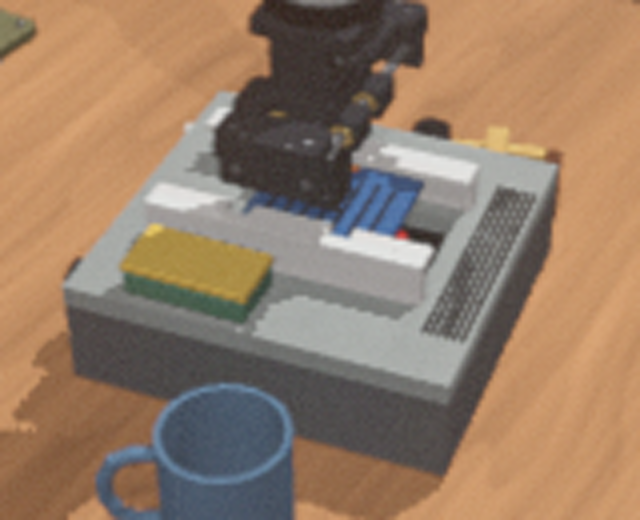

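The cover is following the fingers: its rear edge is clear of the rear frame and the red button shows at (403,237).

>>> carry_out(
  motion=[0.5,0,0.02,0,0,0,0.6,0,0,0,0,0,0.6,0,0,0,0,0,0.6,0,0,0,0,0,0.6,0,0,0,0,0,0.5,0,0,0,0,0,0.4,0,0,0,0,0,0,0,0,0,0,0],
)

```text
clock: 8.62
tool_pos: [0.4856, -0.0824, 0.1678]
eef_rot: [-0.091, 0.996, -0.001, 0.005]
contact_force: [1.2, -1.7, 18.3]
opening: 0.008
```

>>> carry_out(
  motion=[0.3,0,0,0,0,0,0.3,0,0,0,0,0,0.2,0,0,0,0,0],
)

```text
clock: 9.0
tool_pos: [0.4783, -0.0839, 0.1678]
eef_rot: [-0.091, 0.996, -0.001, 0.005]
contact_force: [3.3, -0.9, 17.5]
opening: 0.005
```

>>> carry_out(
  motion=[0.2,0,0,0,0,0,0.2,0,0,0,0,0],
)

```text
clock: 9.25
tool_pos: [0.4768, -0.0841, 0.1678]
eef_rot: [-0.092, 0.996, -0.0, 0.008]
contact_force: [7.9, -0.3, 11.6]
opening: 0.009
```

>>> carry_out(
  motion=[0,0,-0.3,0,0,0,0,0,-0.4,0,0,0,0,0,-1,0,0,0,0,0,-2,0,0,0,0,0,0,0,0,0],
)

```text
clock: 9.88
tool_pos: [0.4702, -0.0844, 0.2032]
eef_rot: [-0.091, 0.996, -0.0, 0.001]
contact_force: [-0.4, 0.2, -0.4]
opening: 0.004
```

```bash
python3 - <<'E'
from h import *
plan(.047,0,.115,np.array([.519,-.076]),np.radians(10.4))
s=snapshot("scene"); save(s,"s3",cv2.resize(s["frame"][160:290,170:330],None,fx=4,fy=4,interpolation=cv2.INTER_CUBIC))
E
```

```text
tool-frame shift cm (from here) [-9.65 -0.07  2.43] shift in goal frame [-9.66 -0.06  2.42] rot [-0.0002  0.0012  0.0014] amp xy of tool [-0.0496  0.0006] tip z 0.1392 F [-0.4  0.2 -0.4] t 9.875
```

View pics/s3.png

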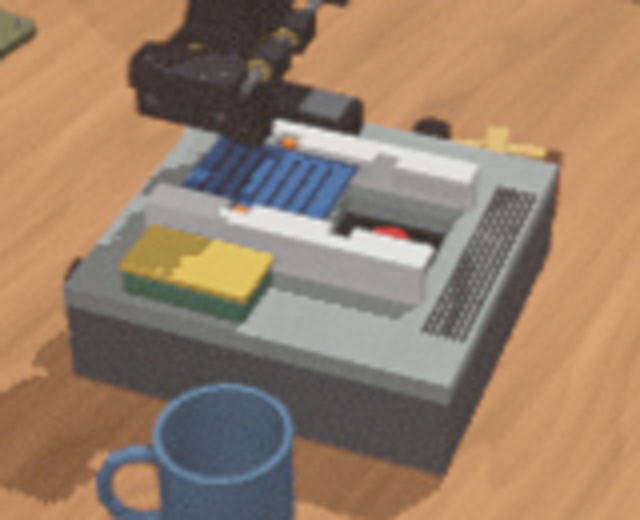

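The cover is fully open with both orange lugs, at (290,143) and (240,210), in the front notches. The red button is exposed at (392,233). I'll move over it and check the cover position by depth.

>>> carry_out(
  motion=[-3.2,0,0,0,0,0,-3.2,0,0,0,0,0,-3.25,-0.06,0,0,0,0,0,0,1.4,0,0,0,0,0,1.0,0,0,0,0,0,0,0,0,0],
)

```text
clock: 10.68
tool_pos: [0.5631, -0.0676, 0.1769]
eef_rot: [-0.092, 0.996, -0.0, -0.002]
contact_force: [0.4, -0.1, 0.8]
opening: 0.003
```

```bash
python3 - <<'E'
from h import *
c,y=np.array([.519,-.076]),np.radians(10.4)
plan(.047,0,.0845,c,y)
for k in("scene","top"):
    s=snapshot(k); W=cloud(s)
    for m in finder.masks_of(s,"cover")[:1]:
        q=W[m["pixels"]]; q=q[np.isfinite(q[:,0])&(q[:,2]>.1)&(q[:,2]<.116)]
        a=np.array([to_amp(p,c,y) for p in q]); print(k,m["p"],np.percentile(a,[2,50,98],axis=0).round(4).tolist(),"z",np.median(q[:,2]))
E
```

```text
tool-frame shift cm (from here) [-0.23 -0.03  2.84] shift in goal frame [-0.21 -0.03  2.84] rot [ 0.0003 -0.0046  0.0019] amp xy of tool [0.0449 0.0003] tip z 0.1129 F [ 0.4 -0.1  0.8] t 10.675
scene 0.78 [[-0.0883, -0.0283], [-0.0518, -0.0054], [0.0097, 0.0343]] z 0.10882036628989011
top 0.79 [[-0.0864, -0.0335], [-0.043, 0.0017], [0.006, 0.0329]] z 0.11032446843001134
```

>>> carry_out(
  motion=[0,0,1.0,0,0,0,0,0,0.9,0,0,0,0,0,0.4,0,0,0,0,0,0,0,0,0],
)

```text
clock: 11.38
tool_pos: [0.5649, -0.0672, 0.1549]
eef_rot: [-0.092, 0.996, 0.0, -0.0]
contact_force: [-0.7, -1.1, -0.1]
opening: 0.005
```

>>> carry_out(
  motion=[0,0,0.4,0,0,0,0,0,0.3,0,0,0,0,0,0.3,0,0,0,0,0,0.3,0,0,0,0,0,0.05,0,0,0,0,0,0,0,0,0],
)

```text
clock: 12.12
tool_pos: [0.5653, -0.0672, 0.1429]
eef_rot: [-0.092, 0.996, -0.0, 0.0]
contact_force: [-2.0, -0.2, 11.3]
opening: 0.002
```

>>> carry_out(
  motion=[0,0,0.1,0,0,0,0,0,0,0,0,0],
)

```text
clock: 12.38
tool_pos: [0.5653, -0.0672, 0.1428]
eef_rot: [-0.092, 0.996, -0.0, 0.0]
contact_force: [-4.2, 0.8, 18.3]
opening: 0.008
```

The force rose from 11 to 18 N with no further travel, so the button is fully in. Now I'll lift out and go back over the open cover.

>>> carry_out(
  motion=[0,0,-1.5,0,0,0,0,0,-2.5,0,0,0,0,0,-2.2,0,0,0,3,0,0,0,0,0,3,0,0,0,0,0,2.7,0,0,0,0,0,0,0,0,0,0,0],
)

```text
clock: 13.25
tool_pos: [0.4778, -0.0837, 0.2029]
eef_rot: [-0.091, 0.996, -0.0, -0.001]
contact_force: [0.4, 0.8, -0.5]
opening: 0.004
```

```bash
python3 - <<'E'
from h import *
c,y=np.array([.519,-.076]),np.radians(10.4)
plan(-.04,0,.112,c,y)
s=snapshot("scene"); save(s,"s4",cv2.resize(s["frame"][160:290,170:330],None,fx=4,fy=4,interpolation=cv2.INTER_CUBIC))
E
```

```text
tool-frame shift cm (from here) [-0.2   0.02  2.69] shift in goal frame [-0.19  0.02  2.69] rot [-0.0003 -0.0027  0.0012] amp xy of tool [-0.0419 -0.0002] tip z 0.1389 F [ 0.4  0.8 -0.5] t 13.25
```

View pics/s4.png

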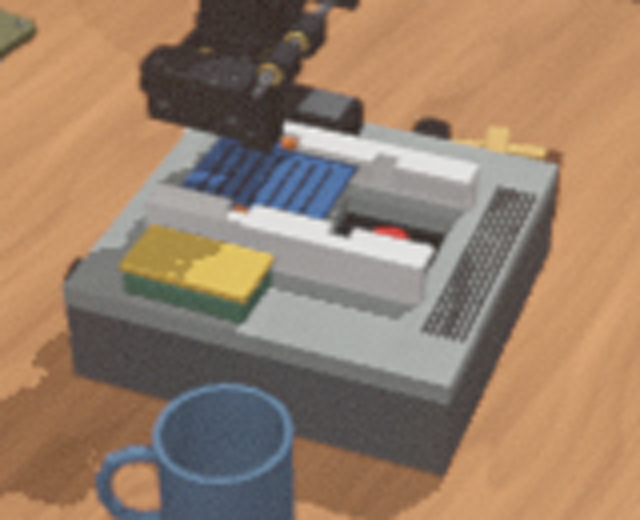

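The picture matches the last one: cover open, lugs at (290,143) and (238,210), button back out at (390,233). Now I'll press down again.

>>> carry_out(
  motion=[-0.1,0,1.2,0,0,0,0,0,1.0,0,0,0,0,0,0.4,0,0,0,0,0,0.2,0,0,0,0,0,0,0,0,0],
)

```text
clock: 13.92
tool_pos: [0.4807, -0.0828, 0.1748]
eef_rot: [-0.092, 0.996, 0.0, -0.0]
contact_force: [-0.2, -0.3, 0.4]
opening: 0.004
```

>>> carry_out(
  motion=[0,0,0.15,0,0,0,0,0,0.15,0,0,0,0,0,0.15,0,0,0,0,0,0.1,0,0,0,0,0,0,0,0,0],
)

```text
clock: 14.55
tool_pos: [0.4807, -0.0829, 0.1703]
eef_rot: [-0.092, 0.996, -0.0, 0.0]
contact_force: [-2.4, 0.9, 10.2]
opening: 0.001
```

>>> carry_out(
  motion=[0,0,0.1,0,0,0,0,0,0.1,0,0,0,0,0,0.08,0,0,0,0,0,0,0,0,0],
)

```text
clock: 15.05
tool_pos: [0.4808, -0.0829, 0.168]
eef_rot: [-0.092, 0.996, -0.0, 0.001]
contact_force: [-3.3, 0.1, 14.1]
opening: 0.007
```

>>> carry_out(
  motion=[-0.3,0,0.03,0,0,0,-0.4,0,0,0,0,0,-0.4,0,0,0,0,0,-0.4,0,0,0,0,0],
)

```text
clock: 15.55
tool_pos: [0.4956, -0.0799, 0.168]
eef_rot: [-0.092, 0.996, -0.0, 0.001]
contact_force: [-3.2, 1.1, 17.2]
opening: 0.01
```

>>> carry_out(
  motion=[-0.5,0,0,0,0,0,-0.6,0,0,0,0,0,-0.6,0,0,0,0,0,-0.6,0,0,0,0,0],
)

```text
clock: 16.05
tool_pos: [0.5183, -0.0753, 0.1681]
eef_rot: [-0.092, 0.996, -0.0, 0.001]
contact_force: [-3.3, 1.5, 16.2]
opening: 0.006
```

```bash
python3 - <<'E'
from h import *
c,y=np.array([.519,-.076]),np.radians(10.4)
plan(.03,0,.104,c,y)
s=snapshot("scene"); save(s,"s5",cv2.resize(s["frame"][160:290,170:330],None,fx=4,fy=4,interpolation=cv2.INTER_CUBIC))
E
```

```text
tool-frame shift cm (from here) [-3.06 -0.09  0.01] shift in goal frame [-3.06 -0.08  0.01] rot [-0.0002  0.0016  0.0023] amp xy of tool [-0.0006  0.0008] tip z 0.1041 F [-3.3  1.5 16.2] t 16.05
```

View pics/s5.png

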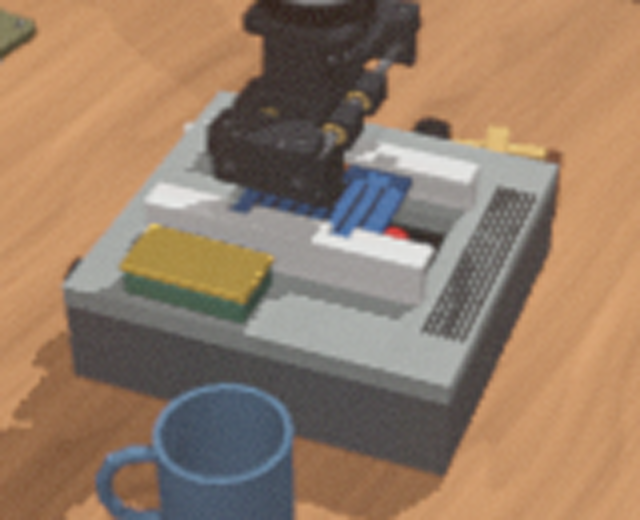

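The cover is coming along and its rear edge is at about (400,200), about half shut. The force is steady.

>>> carry_out(
  motion=[-0.6,0,0,0,0,0,-0.6,0,0,0,0,0,-0.6,0,0,0,0,0,-0.5,0,0,0,0,0,-0.4,0,0,0,0,0],
)

```text
clock: 16.73
tool_pos: [0.5448, -0.0699, 0.168]
eef_rot: [-0.092, 0.996, 0.0, 0.001]
contact_force: [-4.5, 2.1, 15.2]
opening: 0.005
```

>>> carry_out(
  motion=[-0.3,0,0,0,0,0,-0.2,0,0,0,0,0],
)

```text
clock: 16.98
tool_pos: [0.5496, -0.0689, 0.168]
eef_rot: [-0.092, 0.996, 0.0, 0.001]
contact_force: [-3.2, 2.4, 13.2]
opening: 0.005
```

>>> carry_out(
  motion=[-0.2,0,0.02,0,0,0,-0.2,0,0,0,0,0],
)

```text
clock: 17.23
tool_pos: [0.551, -0.0686, 0.1677]
eef_rot: [-0.092, 0.996, -0.0, -0.002]
contact_force: [-10.3, 1.8, 22.2]
opening: 0.003
```

The stop has been reached: the x force went from 3 to 10 N. Now I'll lift off.

>>> carry_out(
  motion=[0,0,-0.3,0,0,0,0,0,-0.4,0,0,0,0,0,-1,0,0,0,0,0,-3,0,0,0,0,0,-5,0,0,0,0,0,-3,0,0,0],
)

```text
clock: 17.98
tool_pos: [0.5543, -0.0695, 0.2958]
eef_rot: [-0.091, 0.996, -0.0, 0.002]
contact_force: [0.7, -0.0, -0.3]
opening: 0.006
```

>>> carry_out(
  motion=[1.5,5,0,0,0,0,1.5,5,0,0,0,0,1.5,5,0,0,0,0,1.5,5,0,0,0,0,1.5,5,0,0,0,0,0,0,0,0,0,0,0,0,0,0,0,0],
)

```text
clock: 18.85
tool_pos: [0.4345, 0.1623, 0.2934]
eef_rot: [-0.091, 0.996, -0.0, 0.0]
contact_force: [-0.3, 0.2, 0.0]
opening: 0.002
```

```bash
python3 - <<'E'
from h import *
c,y=np.array([.519,-.076]),np.radians(10.4)
s=snapshot("top"); W=cloud(s); save(s,"t6",cv2.resize(s["frame"][165:300,215:405],None,fx=4,fy=4,interpolation=cv2.INTER_CUBIC))
for t in("cover","mic","tin"):
    for m in finder.masks_of(s,t)[:1]:
        q=W[m["pixels"]]; q=q[np.isfinite(q[:,0])&(q[:,2]>.1)&(q[:,2]<.125)]
        a=np.array([to_amp(p,c,y) for p in q]); print(t,m["p"],q.mean(0).round(4),np.percentile(a,[2,50,98],axis=0).round(4).tolist(),"z",np.median(q[:,2]))
st=monitor.get_state(); print(st["contact_force"],st["clock"])
E
```

```text
cover 0.82 [ 0.5481 -0.0712  0.1103] [[-0.0178, -0.0357], [0.0295, -0.0007], [0.0774, 0.0349]] z 0.11030444144573917
mic 0.87 [0.4453 0.0017 0.1148] [[-0.0994, 0.0684], [-0.059, 0.0896], [-0.0163, 0.112]] z 0.11495175638029043
tin 0.56 [ 0.4925 -0.175   0.1104] [[-0.0852, -0.1137], [-0.0437, -0.0928], [-0.0033, -0.0716]] z 0.11037891620658476
[ 1.00810313 -0.01767837  0.05257694] 19.05
```

View pics/t6.png

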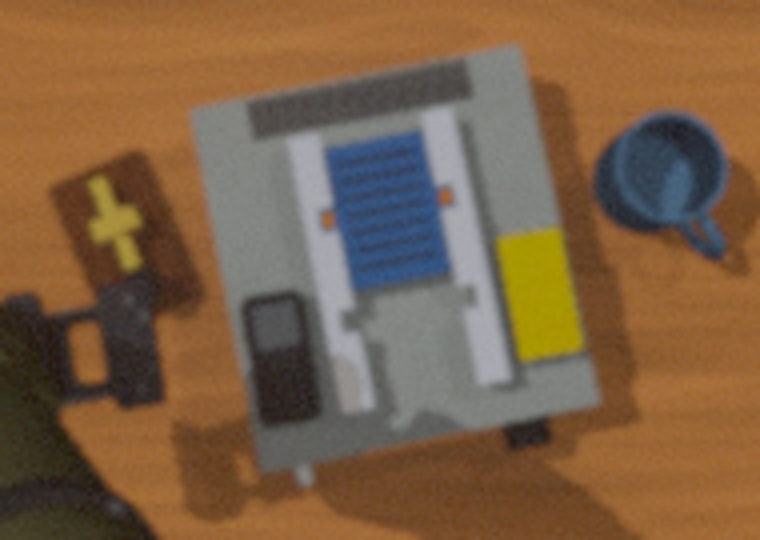

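The cover is shut, with its lugs at (328,220) and (446,197) in the rear notches exactly as at the start. Its top is back at 0.110 m, the mic and tin haven't moved, and the arm is clear.

```bash
python3 -c "
from plant import workorder; print(workorder.finish_job())"
```

```text
the job is handed in; nothing more can be done
None
```

The amplifier's reset is done and the job is handed in, at about 19 s on the robot's clock; the hand-in gave no verdict.

- **Opening:** I pressed the blue cover to its bottom stop with the closed fingertips, at about 12–18 N. I dragged it about 70 mm to the front stop and lifted off. In the picture its lugs sat in the front notches, and by depth its top was back at the raised height.
- **Reset:** I pushed the red button until it stopped moving. The force rose from 11 to 18 N with no further travel. After I lifted off, the picture showed the button looking the same as before the push.
- **Closing:** I pressed the cover down again and dragged it back to the rear stop. The highest reading on the cover in the whole job was about 25 N in total (22 N down, 10 N sideways). Forces were read only at the end of each move, so a short peak in between would not show.

**Last checks:**
- The lugs are in the rear notches, and the cover's centre is 29.5 mm behind the amplifier's origin (30 mm expected).
- The cover's top is at 0.110 m, the same as at the start.
- The mic and tin are within about 1 mm of where they began. The mug and Morse key look unmoved.
- I did not look again at the handheld, jar or screwdriver, but the arm did not go near them at desk height.
- The arm is clear of everything, with about zero force on the tool.

No check failed or disagreed. The button's final state could not be seen under the shut cover.

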